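# Lock the reagent box with its click-in shackle

## Task

Lock the reagent box: shut its half-open lid so that the hasp tongue lies over the lock body, then take the U-shaped shackle from its stand, put both legs through the tongue into the lock's two holes and press it gently down, never with more than 30 N, until the hidden pawls click and it stays down by itself. Let go of it and leave the other things on the bench where they are.

Things in the scene. Friction and masses are not known exactly. Their poses are not given: they have to be found in the camera images.
- lockbox: Grey steel lock box, fixed, 130 mm deep (x) x 180 wide (y) x 75 high plus a 7 thick lid. Origin on the bench under the box's centre, +x from front to hinge side, y along the front, z up. On its front a plain steel lock body, 36 (x) x 78 (y), 72 high, its centre 83 before the origin, with two upright holes, 12 wide, 44 apart along y.
- lid (a joint): Lid hinge in rad: 0 shut, grows opening, starts half open; friction holds it, 4 N at the front edge moves it. The lid is 7 thick and reaches 130 from the hinge; in front of it a steel tongue, 36 long, 78 wide, 5 thick, with two 14 mm holes. Shut, the lid's top is 83 over the bench; the tongue lies over the lock body, 76 to 81 over the bench, hole over hole.
- lid_hinge (a point): Middle of the lid's hinge line at the back edge of the box, 76 over the bench, level with the lid's underside; axes as the box's.
- lock_mouth (a point): Midway between the lock body's two holes (at y = +22 and -22), on its top face, 72 over the bench; axes as the box's. Inside, a spring resists with 2 to 7 N over the last 19 mm; in the last 6 the pawls raise that to 8 to 13 N, then click in and the force drops by 4 N or more; 1 to 2 mm deeper is a hard stop (20 N per mm). How deep the pawls sit differs from lock to lock and is hidden.
- shackle: Loose steel U, 94 mm high, 0.12 kg, upright in the stand, legs down; same either way round. Legs 9 thick, 44 apart along y, tips tapered to 5, a groove round each 16 to 27 above the tip. Origin midway between the leg tips, z up. Clicked home it stays with the origin 28 to 41 below lock_mouth; not clicked, it springs back up to 21 or less below it when let go.
- shackle_grip (a point): Centre of the rubber sleeve on the shackle's crown, 86 above the leg tips: flat-sided, 14 (x) x 34 (y) x 16 (z), to be gripped across its 14 and held upright while it is pressed (let go before it clicks, it leans by some 0.2 rad in the loose holes); axes as the shackle's.
- stand: Grey plastic stand, fixed, 36 x 80 x 44 mm with a thin foot 56 x 100; the shackle stands in its two upright holes 38 deep, leg tips 6 over the bench; origin on the bench under its centre, holes along its y.
- timer: Bench timer, white, 52 x 66 x 24, origin under its centre; a bystander, to be left alone.
- filter_box: Small flat carton, 90 x 60 x 26, origin under its centre; a bystander, to be left alone.
- beaker: Glass beaker, 53 wide, 68 high, origin under its centre; a bystander, to be left alone.
- white_bottle: White bottle with a ribbed cap, 56 wide, 102 high, origin under its centre; a bystander, to be left alone.
- tape: Roll of tape lying flat, 104 across, 25 high, origin under its centre; a bystander, to be left alone.
- pen: Ball pen lying on the bench, 145 long, 11 wide, origin under its centre; a bystander, to be left alone.

How it is judged:
By the outcome, as a careful person would: the job done as asked, in the order asked, and still so for the second after the job is handed in, with the robot touching nothing.
It also fails if it takes over 64 s, if anything falls off the work surface, if the arm or the gripper's body presses on something with over 40 N, if the wrist force passes 120 N, or if a joint passes its speed limit or range.

## Robot

A 6-joint arm with a two-finger parallel gripper is mounted at the origin on a cart in front of the work surface, level with it; the furniture and walls round the work are solid. World frame = base frame: x ahead of the robot, y to its left, z up, the work surface at z = 0. Lengths are in m, angles in rad, forces in N, time in s.
With the tool pointing down it reaches from about 0.375 to 0.825 m from the base axis. Payload 5.5 kg.
Tool frame: the origin (TCP) lies where the fingers leave the gripper's body, on its centre line; the fingertips stand 73 mm ahead of it and the grasp point (between the pads) lies env.grip_depth ahead of it (env.grip_depth is the distance from the TCP to the grasp point, in m); z points along the fingers, y is the line along which they close (so a half turn about z gives the same grasp; the last joint's range is limited). The gripper opens to 85 mm and grips with 20 to 120 N. Pads are 22 mm wide; open, the fingers measure 114 mm over their backs; the gripper's body (76 mm by 85 mm) begins 54 mm behind the grasp point. The pads swing forward as they close: fully open they stand 13 mm farther back than shut.
Start: joints at [1.113, 0.314, -0.047, 1.21, 0, 1.571], TCP at [0.265, 0.538, 0.304] pointing down, gripper open.
Joint ranges: [-2.67, 2.67], [-0.69, 1.73], [-1.03, 1.25], [-2.08, 2.16], [-1.42, 1.45], [-3.14, 3.14]. Speed limits (rad/s): [2.39, 2.39, 3.01, 3.14, 3.14, 3.14].

## Interface

Orientations are given as a unit quaternion [x, y, z, w].
In Python, from workcell import telemetry, snapshot, env, finder gives the robot as it stands.
- The arm moves only by the tool arm_command, never from a script. Its argument "increments" is a list of rows, each a list of 7 numbers: the closure, from -1 (fully open) to 1 (shut), then the shift along the world's x, y, z in m, then the turn, a rotation vector about the world's x, y, z in rad. In form: [[hand, dx, dy, dz, wx, wy, wz], ...]. A call has 1 to 8 rows; each row shifts and turns the commanded pose from where the row before left it; what a row does not reach is not made up. A row lasts 1/8 s, in which the tool goes at most 62.5 mm and 10.7 degrees, less where a joint would pass 70% of its speed; a pose out of reach is approached as far as the arm can. A call with a gripper value outside its range is refused whole. The fingers move at their own pace and stop on an object; the grip force is fixed at half the most. Time passes only in rows, so rows that do not move let the fingers close. It gives the time, the measured TCP pose, the force, the opening and the grip force at its end, in the units of the state.
- telemetry.read_state(): the state, without advancing time (a new reading comes with each control period).
- snapshot(name): name is "scene" or "top"; returns a dict with "color" (480x640x3 uint8, red, green, blue), "fx", "fy", "cx", "cy" (pixels), "eye" and "orientation" of the camera in the world. Camera axes: x right, y down, z forward; pixel columns grow to the right and rows downward; lengths in m; the calibration is good to about 2 mm. A picture is of the moment at which its call begins. There is no depth.
- env.finish_job(): hands the job in; it is judged then, once.
Trained networks look in a picture, given as the dict that the camera call returned (one of the last four; its "shot" number tells which), for a name from the list of things; names that differ only in an ending like _2 or _b are one class to them, and where a whole thing is asked for, a point or a joint stands for the part that bears it (a point fixed in the world has none). Each returns a list of dicts, best first, with "p" (0 to 1); they miss things now and then, are a little off and sometimes report something else, mostly with a low value. They report only what shows in the picture. A call takes as long as a camera call.
- finder.recognise(picture, thing): "rect" ([left, top, width, height] as shares, 0 to 1, of the picture: columns of its width, rows of its height, round what is visible of it).
- finder.masks_of(picture, thing): "region" (480x640 bool, what is visible of it) and "rect" ([left, top, width, height] as shares, 0 to 1, of the picture: columns of its width, rows of its height, round what is visible of it).
The state is a dict: "t": time; "q": joint angles; "dq": joint speeds; "joint_efforts": joint torques, N m; "tcp_pos": TCP position; "eef_rot": TCP orientation; "force": force on the tool from outside, world axes, zero at the start; "ft_torque": the same for the moment, N m; "width": opening from 0.0 (shut) to 1.0 (fully open); "gripper_force": force on a finger pad.
Only numpy, scipy, OpenCV 4.12 (cv2) and the standard library are available. Lean on these libraries where they do the work, as an engineer would, in place of code of your own. Each camera call takes 0.05 s, during which the arm holds its last target. There are 200 camera calls.

## Working session

There is one attempt and no reset: what is moved stays moved. The work goes in short steps, Python scripts to look and compute and a tool call to move; the robot and the scene stay as the last step left them, time stands still between calls to the robot, and variables do not carry over. Pictures are saved under pics/ and viewed, at most 10 in all, crops included, and the job is handed in when it is done.

Besides the shell and the picture viewer there is one more tool, called after "Request:" as a command line: name --pt "numbers of a row" for each row, then --argument value for the rest. arm_command: Moves the arm, as the interface text tells. Its arguments: {"type":"object","properties":{"increments":{"type":"array"}},"required":["increments"]}

```bash
mkdir -p pics; ls
python3 - <<'E'
from workcell import telemetry, snapshot, env, finder
import cv2,numpy as np
s=telemetry.read_state(); print(s); print(env.grip_depth)
for n in("scene","top"):
    p=snapshot(n); cv2.imwrite(f"pics/{n}0.png",p["color"][:,:,::-1]); print(n,{k:v for k,v in p.items() if k!="color"})
    for t in("lockbox","lid","shackle","stand","shackle_grip"):
        r=finder.recognise(p,t)
        print(t,[(round(x["p"],2),(np.array(x["rect"])*[640,480,640,480]).round(1).tolist()) for x in r[:2]])
E
```

```text
pics
{'t': 0.0, 'q': array([ 1.11297482e+00,  3.14239038e-01, -4.80722585e-02,  1.21019267e+00,
        1.19896180e-05,  1.57078714e+00]), 'dq': array([ 0.00033676,  0.00015224, -0.00091615,  0.00164384,  0.00109909,
       -0.00085602]), 'joint_efforts': array([-1.28613014e-03, -5.39595330e+01,  3.39747655e+01,  1.95817358e-02,
       -1.99864926e-04, -9.91305001e-06]), 'tcp_pos': array([0.26499572, 0.537809  , 0.30302964]), 'eef_rot': array([ 2.26912276e-01,  9.73914827e-01, -8.30184540e-04, -1.99587991e-04]), 'force': array([0.32933945, 0.57274736, 0.47251909]), 'ft_torque': array([-0.03203264, -0.01118772, -0.03302268]), 'gripper_force': 0.0, 'width': 1.0000933773213165}
0.0539
scene {'fx': 493.06506980606883, 'fy': 493.06506980606883, 'cx': 326.9572676377382, 'cy': 236.3756762704562, 'eye': array([-0.26968328, -0.96946179,  0.77615167]), 'orientation': array([ 0.81301006, -0.2852844 ,  0.15582109, -0.48306029]), 'shot': 1}
lockbox [(0.83, [294.3, 194.6, 71.4, 72.6])]
lid [(0.72, [303.3, 195.4, 62.4, 34.1])]
shackle [(0.6, [471.7, 305.9, 29.6, 44.0])]
stand [(0.56, [247.9, 209.6, 25.8, 21.0])]
shackle_grip [(0.4, [252.3, 196.6, 9.6, 19.2])]
top {'fx': 523.0935955458157, 'fy': 523.0935955458157, 'cx': 320.34127137984854, 'cy': 238.7445484013124, 'eye': array([ 0.33352956, -0.00331453,  1.56768413]), 'orientation': array([-0.70294069,  0.7088369 , -0.04591291,  0.03628552]), 'shot': 2}
lockbox [(0.73, [249.6, 199.9, 70.7, 63.3]), (0.24, [380.1, 204.7, 24.3, 25.8])]
lid [(0.75, [250.4, 201.2, 67.7, 45.4]), (0.44, [246.8, 199.0, 69.5, 67.8])]
shackle [(0.52, [175.8, 255.6, 20.7, 5.8])]
stand [(0.94, [173.7, 249.1, 37.3, 22.8])]
shackle_grip [(0.41, [172.7, 256.0, 22.6, 7.1])]
```

Run:
```python
import cv2
a=cv2.imread("pics/scene0.png");b=cv2.imread("pics/top0.png")
cv2.imwrite("pics/s1.png",cv2.resize(a[150:300,190:390],None,fx=4,fy=4,interpolation=cv2.INTER_CUBIC))
cv2.imwrite("pics/t1.png",cv2.resize(b[170:300,150:350],None,fx=4,fy=4,interpolation=cv2.INTER_CUBIC))
```

```text
(no output)
```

View pics/scene0.png

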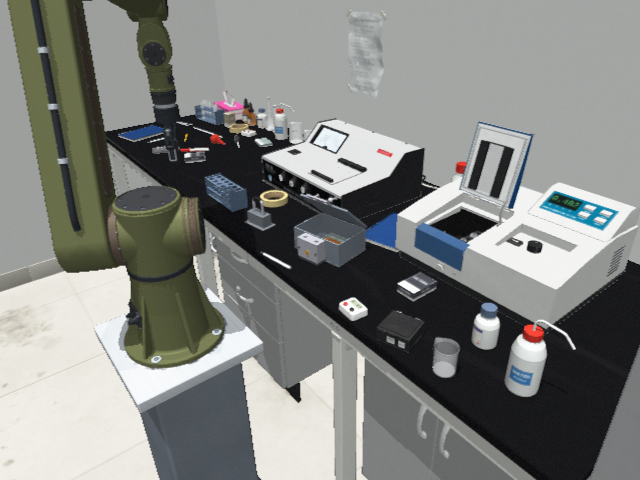

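View pics/s1.png

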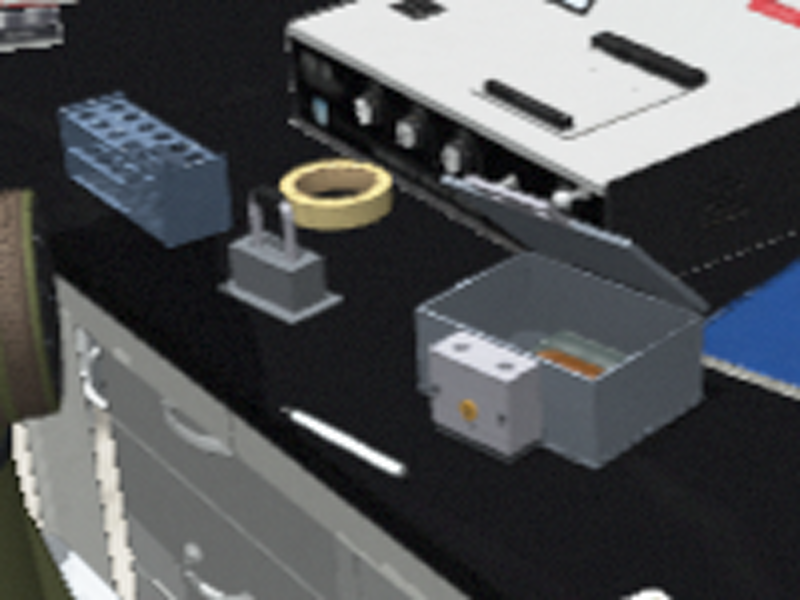

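View pics/t1.png

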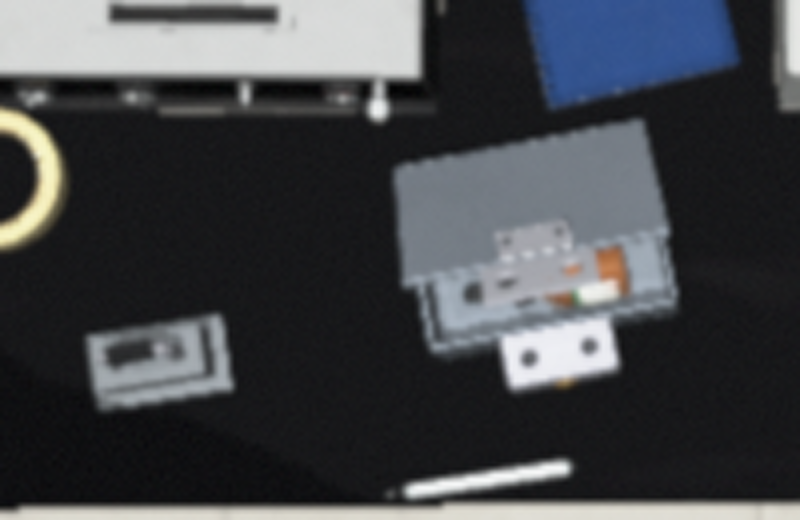

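The scene shows the box (lock body, two holes) at about px (310,240), lid half open, stand and shackle at (260,215), and a pen in front of the box. In the top crop the lock holes are at (529,357) and (589,346), with the stand at lower left.

```bash
cat > h.py <<'E'
import numpy as np
from scipy.spatial.transform import Rotation as R
from scipy.optimize import least_squares
cams={"scene":(493.065,326.957,236.376,[-0.26968328,-0.96946179,0.77615167],[0.81301006,-0.2852844,0.15582109,-0.48306029]),
"top":(523.0936,320.3413,238.7445,[0.33352956,-0.00331453,1.56768413],[-0.70294069,0.7088369,-0.04591291,0.03628552])}
off={"scene":(190,150),"top":(150,170)}
def proj(c,P):
    f,cx,cy,e,o=cams[c]; p=R.from_quat(o).inv().apply(np.atleast_2d(P)-np.array(e))
    return p[:,:2]/p[:,2:]*f+[cx,cy]
def back(c,uv,z):
    f,cx,cy,e,o=cams[c]; d=R.from_quat(o).apply(np.c_[(np.atleast_2d(uv)-[cx,cy])/f,np.ones(len(np.atleast_2d(uv)))])
    e=np.array(e); return e+d*((z-e[2])/d[:,2])[:,None]
def crop(c,uv): return (np.atleast_2d(uv)+.5)/4-.5+off[c]
def fit(obs,x0):
    def P(x,m): return R.from_euler("z",x[2]).apply(np.array(m)/1000)+[x[0],x[1],0]
    def res(x): return np.concatenate([(proj(c,P(x,m))-crop(c,u)).ravel() for c,m,u in obs])
    s=least_squares(res,x0,loss="soft_l1"); return s.x,res(s.x).reshape(-1,2).round(1)
E
python3 - <<'E'
from h import *
T="top";S="scene"
box=[(T,(-83,22,72),(529,357)),(T,(-83,-22,72),(589,346)),(T,(-101,39,72),(510,390)),(T,(-101,-39,72),(618,370)),(T,(-65,90,75),(432,352)),(T,(-65,-90,75),(675,308)),
(S,(-83,22,72),(462,347)),(S,(-83,-22,72),(507,367)),(S,(-65,-90,75),(597,380)),(S,(65,-90,75),(703,320)),(S,(-65,90,75),(418,307)),(S,(65,90,75),(530,250)),(S,(-65,-90,0),(597,467)),(S,(65,-90,0),(703,400)),(S,(-101,-39,0),(512,460))]
st=[(T,(28,50,2),(85,335)),(T,(28,-50,2),(220,315)),(T,(-28,-50,2),(233,388)),(T,(-28,50,2),(98,410)),
(S,(-28,50,2),(220,287)),(S,(-28,-50,2),(295,320)),(S,(28,-50,2),(342,297)),(S,(-18,-40,44),(290,285)),(S,(18,-40,44),(327,262)),(S,(-18,40,44),(228,245))]
for n,o in(("box",box),("stand",st)):
  for sel in ((T,S),(T,),(S,)):
    x,r=fit([a for a in o if a[0] in sel],[.5,0.1,0.1]); print(n,sel,x.round(4)); 
    if len(sel)==2: print(r.tolist())
    if len(sel)==2 and n=="box": X=x
c=lambda m:R.from_euler("z",X[2]).apply(np.array(m)/1000)+[X[0],X[1],0]
print("mouth",c((-83,0,72)))
for a in (0,.6,.8,1.0,1.2):
    pts=[c((65-165*np.cos(a),y,76+165*np.sin(a))) for y in(39,-39)]+[c((65-130*np.cos(a),y,76+130*np.sin(a))) for y in(90,-90)]
    print(a,((proj(T,pts)-off[T])*4).round().tolist(),((proj(S,pts)-off[S])*4).round().tolist())
x,_=fit(st,[.5,.3,.1])
m=R.from_euler("z",x[2]).apply(np.array([(0,17,108),(0,-17,108),(0,17,92),(0,-17,92)])/1000)+[x[0],x[1],0]
print(((proj(T,m)-off[T])*4).round().tolist(),((proj(S,m)-off[S])*4).round().tolist())
E
```

```text
box ('top', 'scene') [0.536  0.0787 0.18  ]
[[0.2, 0.2], [0.4, 0.1], [0.3, -0.8], [0.1, -0.9], [-0.1, -0.4], [1.0, -1.1], [-0.0, -0.3], [-0.4, -0.6], [-1.1, 0.3], [0.6, -1.3], [-1.0, -0.2], [-0.4, -0.5], [-0.8, 0.8], [0.2, 0.1], [-0.7, 1.7]]
box ('top',) [0.5347 0.079  0.1738]
box ('scene',) [0.5369 0.0782 0.1864]
stand ('top', 'scene') [0.4559 0.3659 0.1629]
[[0.8, 0.1], [0.2, -0.6], [-0.3, -0.4], [0.2, -0.2], [-0.8, 0.3], [-0.5, 1.0], [0.3, 0.8], [-0.0, -3.4], [-1.1, -1.4], [0.1, -0.3]]
stand ('top',) [0.4551 0.3666 0.1581]
stand ('scene',) [0.4562 0.3643 0.1577]
mouth [0.45438706 0.06382915 0.072     ]
0 [[509.0, 384.0], [617.0, 363.0], [430.0, 349.0], [677.0, 302.0]] [[428.0, 341.0], [505.0, 375.0], [413.0, 304.0], [591.0, 379.0]]
0.6 [[492.0, 332.0], [606.0, 311.0], [412.0, 307.0], [672.0, 258.0]] [[449.0, 214.0], [529.0, 244.0], [429.0, 206.0], [611.0, 275.0]]
0.8 [[483.0, 298.0], [599.0, 276.0], [405.0, 280.0], [668.0, 231.0]] [[468.0, 172.0], [548.0, 201.0], [443.0, 175.0], [626.0, 241.0]]
1.0 [[473.0, 256.0], [591.0, 233.0], [397.0, 248.0], [663.0, 198.0]] [[491.0, 135.0], [572.0, 162.0], [461.0, 147.0], [645.0, 211.0]]
1.2 [[463.0, 208.0], [582.0, 186.0], [388.0, 211.0], [656.0, 161.0]] [[518.0, 104.0], [599.0, 130.0], [481.0, 123.0], [666.0, 185.0]]
[[98.0, 352.0], [147.0, 344.0], [104.0, 354.0], [152.0, 346.0]] [[254.0, 174.0], [280.0, 185.0], [255.0, 192.0], [282.0, 202.0]]
```

Request:
arm_command --pt "1 0.027 -0.046 0 0 0 -0.094" --pt "1 0.027 -0.046 0 0 0 -0.094" --pt "1 0.027 -0.046 0 0 0 -0.094" --pt "1 0.027 -0.046 0 0 0 -0.094" --pt "1 0.027 -0.046 0 0 0 -0.094" --pt "1 0.027 -0.046 0 0 0 -0.094" --pt "1 0.027 -0.046 0 0 0 -0.094" --pt "1 0.027 -0.046 0 0 0 -0.094"

```text
t: 1.6
tcp_pos: [0.4819, 0.1686, 0.3042]
eef_rot: [0.57, 0.822, 0.0, 0.0]
force: [0.2, 1.0, 0.8]
width: 0.001
gripper_force: 0.0
```

Request:
arm_command --pt "1 0.026 -0.046 0 0 0 -0.094" --pt "1 0.026 -0.046 0 0 0 -0.094" --pt "1 0 0 0 0 0 0" --pt "1 0 0 -0.03 0 0 0" --pt "1 0 0 0 0 0 0"

```text
t: 2.22
tcp_pos: [0.5314, 0.0786, 0.2721]
eef_rot: [0.643, 0.766, -0.001, -0.002]
force: [-0.5, 0.5, -0.2]
width: -0.0
gripper_force: 0.0
```

Request:
arm_command --pt "1 0 0 -0.029 0 0 0" --pt "1 -0.007 -0.001 -0.01 0 0 0" --pt "1 -0.007 -0.001 -0.01 0 0 0" --pt "1 -0.006 -0.001 -0.01 0 0 0" --pt "1 -0.005 -0.001 -0.011 0 0 0" --pt "1 -0.004 -0.001 -0.011 0 0 0" --pt "1 -0.003 0 -0.012 0 0 0" --pt "1 0 0 0 0 0 0"

```text
t: 3.22
tcp_pos: [0.5002, 0.0731, 0.1795]
eef_rot: [0.643, 0.766, -0.001, -0.001]
force: [0.0, 0.2, 0.7]
width: 0.002
gripper_force: 0.0
```

Request:
arm_command --pt "1 -0.002 0 -0.01 0 0 0" --pt "1 -0.002 0 -0.008 0 0 0" --pt "1 0 0 0 0 0 0"

```text
t: 3.6
tcp_pos: [0.4966, 0.0732, 0.1621]
eef_rot: [0.643, 0.766, -0.0, -0.001]
force: [-0.1, -0.1, -0.8]
width: -0.001
gripper_force: 0.0
```

Request:
arm_command --pt "1 0 0 -0.004 0 0 0" --pt "1 0 0 0 0 0 0"

```text
t: 3.85
tcp_pos: [0.4971, 0.0733, 0.1586]
eef_rot: [0.643, 0.766, -0.0, -0.0]
force: [0.5, -0.0, 0.5]
width: 0.0
gripper_force: 0.0
```

Request:
arm_command --pt "1 0 0 -0.003 0 0 0" --pt "1 0 0 0 0 0 0"

```text
t: 4.1
tcp_pos: [0.4972, 0.0732, 0.1558]
eef_rot: [0.643, 0.766, 0.0, -0.0]
force: [-0.2, -0.3, 0.1]
width: 0.001
gripper_force: 0.0
```

Run:
```python
from workcell import snapshot
import cv2,numpy as np
o=[]
for n,(x,y) in {"scene":(260,150),"top":(220,170)}.items():
    a=snapshot(n)["color"][y:y+150,x:x+130,::-1]; o.append(cv2.resize(a,None,fx=3,fy=3,interpolation=cv2.INTER_CUBIC))
cv2.imwrite("pics/c2.png",np.hstack(o))
```

```text
(no output)
```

View pics/c2.png

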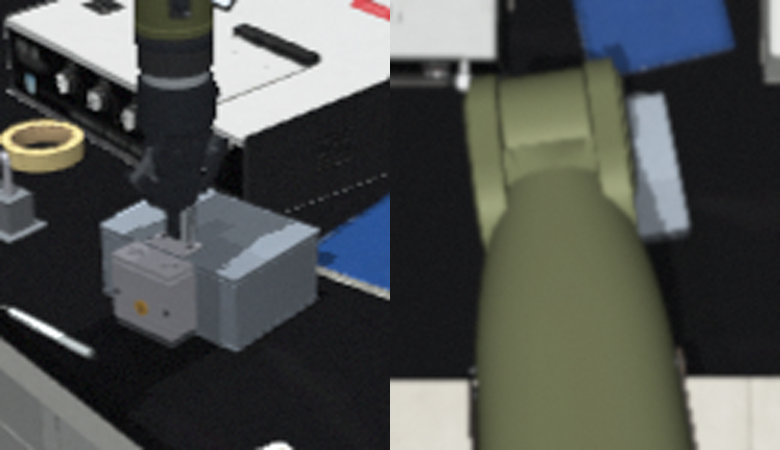

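The lid looks shut with the tongue over the lock body (left panel about (155,250)). I'll press a little more to confirm by force.

Request:
arm_command --pt "1 0 0 -0.002 0 0 0" --pt "1 0 0 0 0 0 0"

```text
t: 4.45
tcp_pos: [0.4973, 0.0732, 0.1555]
eef_rot: [0.643, 0.766, 0.0, 0.0]
force: [-6.7, -1.6, 16.9]
width: -0.002
gripper_force: 8.2
```

Request:
arm_command --pt "1 0 0 0.04 0 0 0" --pt "0.5 0 0 0.06 0 0 0" --pt "-1 -0.007 0.049 0 0 0 -0.003" --pt "-1 -0.007 0.049 0 0 0 -0.003" --pt "-1 -0.007 0.049 0 0 0 -0.003" --pt "-1 -0.007 0.049 0 0 0 -0.003" --pt "-1 -0.007 0.049 0 0 0 0" --pt "-1 -0.007 0.048 0 0 0 0"

```text
t: 5.45
tcp_pos: [0.4548, 0.3679, 0.2538]
eef_rot: [0.648, 0.762, 0.0, 0.0]
force: [1.2, 0.2, -0.8]
width: 0.998
gripper_force: 0.0
```

Request:
arm_command --pt "-1 0 0 0 0 0 0" --pt "-1 0 0 -0.04 0 0 0" --pt "-1 0 0 -0.02 0 0 0" --pt "-1 0 0 0 0 0 0"

```text
t: 5.95
tcp_pos: [0.4543, 0.3646, 0.1922]
eef_rot: [0.648, 0.761, -0.002, -0.0]
force: [0.3, -1.2, 0.2]
width: 1.001
gripper_force: 0.0
```

Run:
```python
from workcell import snapshot
import cv2,numpy as np
o=[]
for n,(x,y) in {"scene":(225,160),"top":(150,210)}.items():
    p=snapshot(n)["color"]
    cv2.imwrite(f"pics/full3{n}.png",p[:,:,::-1])
    a=p[y:y+80,x:x+80,::-1]; o.append(cv2.resize(a,None,fx=5,fy=5,interpolation=cv2.INTER_CUBIC))
cv2.imwrite("pics/c3.png",np.hstack(o))
```

```text
(no output)
```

View pics/c3.png

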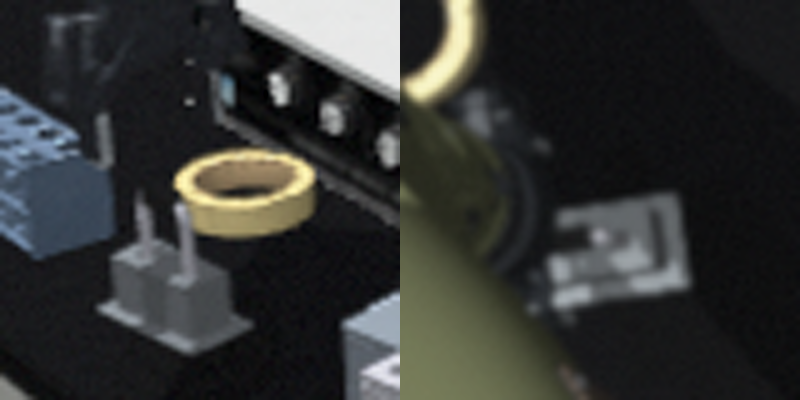

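Request:
arm_command --pt "-1 0.001 0.001 -0.025 0 0 0" --pt "-1 0 0 -0.021 0 0 0" --pt "-1 0 0 0 0 0 0" --pt "-1 0 0 0 0 0 0"

```text
t: 6.55
tcp_pos: [0.457, 0.3676, 0.1495]
eef_rot: [0.648, 0.762, 0.001, 0.0]
force: [-0.2, 1.0, -0.9]
width: 0.998
gripper_force: 0.0
```

Run:
```python
from h import *
x=[.4559,.3659,.1629]
m=R.from_euler("z",x[2]).apply(np.array([(0,22,44),(0,-22,44),(0,22,80),(0,-22,80)])/1000)+[x[0],x[1],0]
print(((proj("scene",m)-[225,160])*5).round().tolist())
```

```text
[[146.0, 252.0], [188.0, 270.0], [141.0, 204.0], [184.0, 222.0]]
```

Request:
arm_command --pt "-1 -0.001 -0.002 -0.003 0 0 0" --pt "-1 0 0 0 0 0 0" --pt "1 0 0 0 0 0 0" --pt "1 0 0 0 0 0 0" --pt "1 0 0 0 0 0 0" --pt "1 0 0 0 0 0 0" --pt "1 0 0 0 0 0 0" --pt "1 0 0 0 0 0 0"

```text
t: 7.55
tcp_pos: [0.4553, 0.3653, 0.145]
eef_rot: [0.648, 0.762, 0.0, 0.0]
force: [0.5, -0.3, 0.8]
width: 0.153
gripper_force: 60.0
```

Request:
arm_command --pt "1 0 0 0.02 0 0 0" --pt "1 0 0 0.05 0 0 0" --pt "1 0 0 0.05 0 0 0" --pt "1 0 -0.03 0 0 0 0" --pt "1 0 -0.05 0 0 0 0" --pt "1 0 -0.05 0 0 0 0.01" --pt "1 0 -0.05 0 0 0 0.01" --pt "1 0 0 0 0 0 0"

```text
t: 8.55
tcp_pos: [0.4546, 0.1824, 0.2647]
eef_rot: [0.642, 0.767, -0.001, -0.0]
force: [0.2, 1.3, -0.5]
width: 0.149
gripper_force: 59.8
```

Run:
```python
from workcell import snapshot,telemetry
import cv2,numpy as np
from h import *
s=telemetry.read_state();print(s["tcp_pos"],s["eef_rot"],s["force"])
o=[]
for n,(x,y) in {"scene":(230,150),"top":(210,190)}.items():
    p=snapshot(n)["color"]
    a=p[y:y+110,x:x+130,::-1]; cv2.imwrite(f"pics/f4{n}.png",p[:,:,::-1]);o.append(cv2.resize(a,None,fx=6,fy=5.4,interpolation=cv2.INTER_CUBIC) if 0 else cv2.resize(a,None,fx=5 if n=="scene" else 1,fy=5 if n=="scene" else 5,interpolation=cv2.INTER_CUBIC))
cv2.imwrite("pics/c4.png",np.hstack(o))
tz=s["tcp_pos"]; Rt=R.from_quat(s["eef_rot"])
for d in(.0539+.086,.0539+.04):
    P=[tz+Rt.apply([w,0,d]) for w in(.022,-.022)]
    print(((proj("scene",P)-[230,150])*5).round())
```

```text
[0.45455857 0.18243092 0.26472643] [ 6.41920561e-01  7.66770845e-01 -6.78594570e-04 -6.30448368e-05] [ 0.22128209  1.28040183 -0.52042406]
[[259. 284.]
 [310. 304.]]
[[254. 215.]
 [305. 234.]]
```

View pics/c4.png

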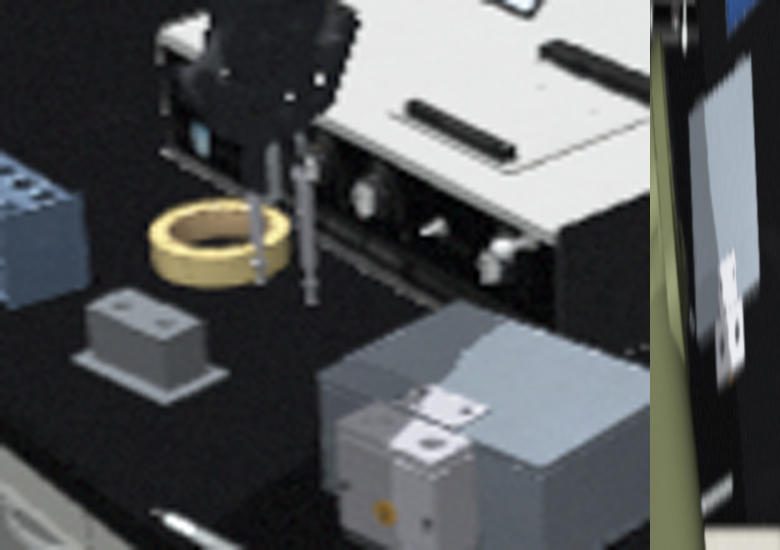

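Shackle tips seen at (261,284),(312,304) in the crop match the grip prediction within 0.5 px. Now a closer look at the tongue holes.

Run:
```python
import cv2,numpy as np
from h import *
o=[]
for n,(x,y) in {"scene":(290,220),"top":(270,240)}.items():
    a=cv2.imread(f"pics/f4{n}.png")[y:y+35,x:x+40]
    o.append(cv2.resize(a,None,fx=10,fy=10,interpolation=cv2.INTER_CUBIC))
    for X in([.536,.0787,.18],[.5347,.079,.1738],[.5369,.0782,.1864]):
        P=R.from_euler("z",X[2]).apply(np.array([(-83,22,81),(-83,-22,81),(-101,39,81),(-101,-39,81)])/1000)+[X[0],X[1],0]
        print(n,((proj(n,P)-[x,y]+.5)*10-.5).round().tolist())
cv2.imwrite("pics/c5.png",np.hstack(o))
```

```text
scene [[154.0, 139.0], [263.0, 185.0], [70.0, 144.0], [264.0, 227.0]]
scene [[149.0, 139.0], [258.0, 186.0], [65.0, 144.0], [258.0, 228.0]]
scene [[159.0, 139.0], [269.0, 185.0], [75.0, 144.0], [270.0, 227.0]]
top [[124.0, 193.0], [276.0, 164.0], [76.0, 266.0], [346.0, 215.0]]
top [[121.0, 197.0], [273.0, 169.0], [73.0, 270.0], [343.0, 221.0]]
top [[127.0, 190.0], [279.0, 160.0], [80.0, 263.0], [350.0, 210.0]]
```

View pics/c5.png

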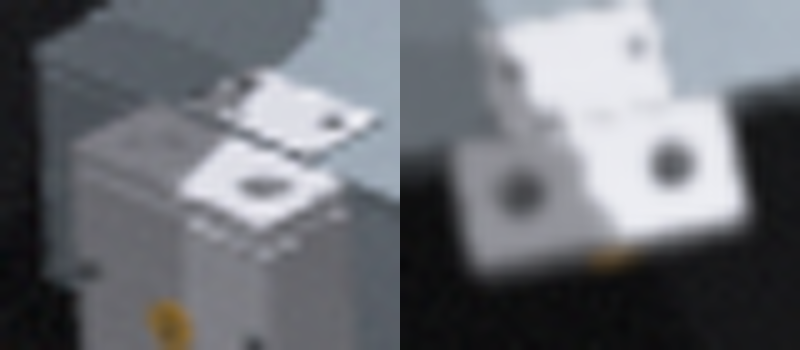

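Request:
arm_command --pt "1 0 -0.04 0 0 0 0.003" --pt "1 0 -0.04 0 0 0 0" --pt "1 0 -0.038 0 0 0 0" --pt "1 0 0 -0.02 0 0 0" --pt "1 0 0 0 0 0 0" --pt "1 0 0 0 0 0 0"

```text
t: 9.4
tcp_pos: [0.4555, 0.0682, 0.2452]
eef_rot: [0.639, 0.77, 0.0, -0.0]
force: [-0.3, 0.3, -1.2]
width: 0.153
gripper_force: 59.8
```

Run:
```python
from workcell import snapshot,telemetry
import cv2,numpy as np
from h import *
s=telemetry.read_state();tz=s["tcp_pos"];Rt=R.from_quat(s["eef_rot"]);print(tz,s["eef_rot"],s["force"])
p=snapshot("scene")["color"][200:255,280:350,::-1]
cv2.imwrite("pics/c6.png",cv2.resize(p,None,fx=10,fy=10,interpolation=cv2.INTER_CUBIC))
P=[tz+Rt.apply([w,0,.1399]) for w in(.022,-.022)]
print(P,((proj("scene",P)-[280,200]+.5)*10).round())
```

```text
[0.45546155 0.0681593  0.24520033] [ 6.38550870e-01  7.69579610e-01  6.07224541e-05 -8.02971525e-05] [-0.26919193  0.34722169 -1.19760685]
[array([0.45139599, 0.08980901, 0.10530476]), array([0.45951423, 0.04656443, 0.10529591])] [[245. 260.]
 [356. 305.]]
```

View pics/c6.png

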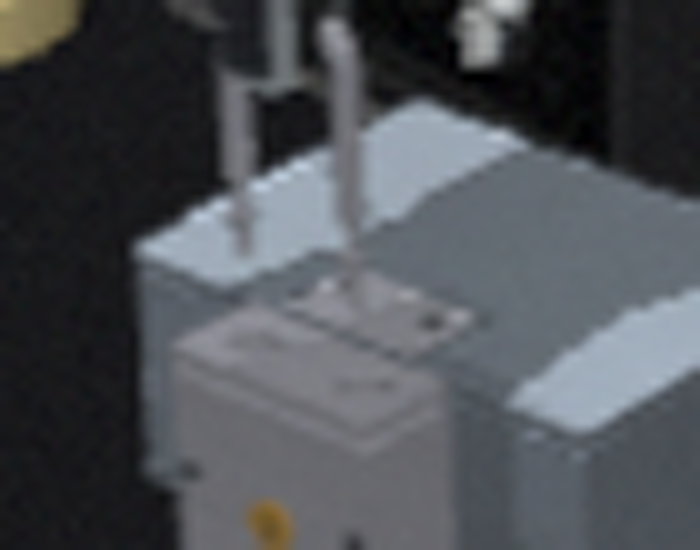

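Request:
arm_command --pt "1 -0.001 -0.004 -0.01 0 0 -0.004" --pt "1 0 0 -0.008 0 0 0" --pt "1 0 0 0 0 0 0" --pt "1 0 0 0 0 0 0"

```text
t: 9.95
tcp_pos: [0.4542, 0.0632, 0.2269]
eef_rot: [0.641, 0.768, -0.0, -0.0]
force: [0.0, 0.2, -1.2]
width: 0.151
gripper_force: 59.8
```

Request:
arm_command --pt "1 0 0.001 0 0 0 0" --pt "1 0 0 -0.006 0 0 0" --pt "1 0 0 -0.004 0 0 0" --pt "1 0 0 -0.002 0 0 0" --pt "1 0 0 0 0 0 0"

```text
t: 10.58
tcp_pos: [0.454, 0.0642, 0.2147]
eef_rot: [0.641, 0.768, -0.0, -0.0]
force: [0.1, 0.5, -0.8]
width: 0.154
gripper_force: 59.8
```

Request:
arm_command --pt "1 0 0 -0.003 0 0 0" --pt "1 0 0 -0.003 0 0 0" --pt "1 0 0 0 0 0 0"

```text
t: 10.95
tcp_pos: [0.454, 0.0642, 0.2086]
eef_rot: [0.641, 0.768, -0.0, -0.0]
force: [-0.5, 0.6, -0.8]
width: 0.149
gripper_force: 59.8
```

Request:
arm_command --pt "1 0 0 -0.003 0 0 0" --pt "1 0 0 -0.003 0 0 0" --pt "1 0 0 0 0 0 0"

```text
t: 11.32
tcp_pos: [0.454, 0.0642, 0.2026]
eef_rot: [0.641, 0.768, -0.0, -0.0]
force: [0.4, -0.2, -0.6]
width: 0.151
gripper_force: 59.8
```

Request:
arm_command --pt "1 0 0 -0.003 0 0 0" --pt "1 0 0 -0.003 0 0 0" --pt "1 0 0 -0.003 0 0 0" --pt "1 0 0 0 0 0 0"

```text
t: 11.82
tcp_pos: [0.4539, 0.0642, 0.1936]
eef_rot: [0.641, 0.768, -0.0, -0.0]
force: [-1.9, -0.0, -0.7]
width: 0.149
gripper_force: 59.8
```

Request:
arm_command --pt "1 0 0 -0.003 0 0 0" --pt "1 0 0 -0.002 0 0 0" --pt "1 0 0 0 0 0 0"

```text
t: 12.2
tcp_pos: [0.4545, 0.0642, 0.1892]
eef_rot: [0.641, 0.768, 0.0, 0.0]
force: [-0.7, 0.8, 3.7]
width: 0.155
gripper_force: 60.4
```

Request:
arm_command --pt "1 0 0 -0.002 0 0 0" --pt "1 0 0 0 0 0 0"

```text
t: 12.45
tcp_pos: [0.4545, 0.0641, 0.1869]
eef_rot: [0.641, 0.768, 0.0, 0.0]
force: [1.2, -0.1, 1.8]
width: 0.15
gripper_force: 60.1
```

Request:
arm_command --pt "1 0 0 -0.002 0 0 0" --pt "1 0 0 0 0 0 0"

```text
t: 12.7
tcp_pos: [0.4544, 0.0642, 0.1849]
eef_rot: [0.641, 0.768, 0.0, 0.0]
force: [0.8, -0.3, 2.0]
width: 0.155
gripper_force: 60.3
```

Request:
arm_command --pt "1 0 0 -0.002 0 0 0" --pt "1 0 0 0 0 0 0"

```text
t: 12.95
tcp_pos: [0.4544, 0.0642, 0.1829]
eef_rot: [0.641, 0.768, 0.0, 0.0]
force: [0.9, -1.3, 3.5]
width: 0.15
gripper_force: 60.3
```

Request:
arm_command --pt "1 0 0 -0.002 0 0 0" --pt "1 0 0 0 0 0 0"

```text
t: 13.2
tcp_pos: [0.4544, 0.0642, 0.1809]
eef_rot: [0.641, 0.768, 0.0, 0.0]
force: [0.5, -1.5, 3.0]
width: 0.15
gripper_force: 60.4
```

Request:
arm_command --pt "1 0 0 -0.001 0 0 0" --pt "1 0 0 0 0 0 0"

```text
t: 13.45
tcp_pos: [0.4545, 0.0642, 0.1802]
eef_rot: [0.641, 0.768, 0.0, 0.0]
force: [0.7, 0.1, 5.7]
width: 0.153
gripper_force: 60.6
```

Request:
arm_command --pt "1 0 0 -0.001 0 0 0" --pt "1 0 0 0 0 0 0"

```text
t: 13.7
tcp_pos: [0.4546, 0.0643, 0.1794]
eef_rot: [0.641, 0.768, 0.0, 0.0]
force: [0.4, -1.0, 6.8]
width: 0.152
gripper_force: 60.9
```

Request:
arm_command --pt "1 0 0 -0.001 0 0 0" --pt "1 0 0 0 0 0 0"

```text
t: 13.95
tcp_pos: [0.4546, 0.0643, 0.1785]
eef_rot: [0.641, 0.768, 0.0, 0.0]
force: [-0.1, -0.1, 8.5]
width: 0.147
gripper_force: 61.1
```

Request:
arm_command --pt "1 0 0 -0.001 0 0 0" --pt "1 0 0 0 0 0 0"

```text
t: 14.2
tcp_pos: [0.4547, 0.0643, 0.1776]
eef_rot: [0.641, 0.768, 0.0, 0.0]
force: [0.6, -1.5, 9.0]
width: 0.153
gripper_force: 61.2
```

Request:
arm_command --pt "1 0 0 -0.001 0 0 0" --pt "1 0 0 0 0 0 0"

```text
t: 14.45
tcp_pos: [0.4546, 0.0643, 0.1766]
eef_rot: [0.641, 0.768, 0.0, 0.0]
force: [0.5, -1.5, 9.5]
width: 0.153
gripper_force: 61.3
```

Request:
arm_command --pt "1 0 0 -0.001 0 0 0" --pt "1 0 0 0 0 0 0"

```text
t: 14.7
tcp_pos: [0.4547, 0.0643, 0.1757]
eef_rot: [0.641, 0.768, 0.0, 0.0]
force: [-0.2, -0.8, 9.3]
width: 0.153
gripper_force: 61.3
```

Request:
arm_command --pt "1 0 0 -0.0005 0 0 0" --pt "1 0 0 0 0 0 0"

```text
t: 14.95
tcp_pos: [0.4547, 0.0643, 0.1753]
eef_rot: [0.641, 0.768, 0.001, 0.0]
force: [-0.4, -1.7, 11.3]
width: 0.154
gripper_force: 61.5
```

Request:
arm_command --pt "1 0 0 -0.0005 0 0 0" --pt "1 0 0 0 0 0 0"

```text
t: 15.2
tcp_pos: [0.4547, 0.0643, 0.1749]
eef_rot: [0.641, 0.768, 0.001, 0.0]
force: [-1.1, -0.6, 12.1]
width: 0.159
gripper_force: 61.7
```

Request:
arm_command --pt "1 0 0 -0.0005 0 0 0" --pt "1 0 0 0 0 0 0"

```text
t: 15.45
tcp_pos: [0.4548, 0.0643, 0.1744]
eef_rot: [0.641, 0.768, 0.001, 0.0]
force: [-0.9, -1.1, 12.0]
width: 0.155
gripper_force: 61.6
```

Request:
arm_command --pt "1 0 0 -0.0005 0 0 0" --pt "1 0 0 0 0 0 0"

```text
t: 15.7
tcp_pos: [0.4544, 0.0643, 0.1731]
eef_rot: [0.641, 0.768, 0.0, 0.0]
force: [2.0, -0.7, 5.7]
width: 0.15
gripper_force: 60.5
```

Request:
arm_command --pt "1 0 0 -0.0005 0 0 0" --pt "1 0 0 0 0 0 0"

```text
t: 15.95
tcp_pos: [0.4545, 0.0643, 0.1726]
eef_rot: [0.641, 0.768, 0.0, 0.0]
force: [1.4, 0.5, 5.6]
width: 0.145
gripper_force: 60.7
```

The force fell from 12 N to 5.7 N, so the pawls have clicked. Releasing now.

Request:
arm_command --pt "0.5 0 0 0 0 0 0" --pt "-0.3 0 0 0 0 0 0" --pt "-0.3 0 0 0 0 0 0" --pt "-0.3 0 0 0 0 0 0" --pt "-0.3 0 0 0.02 0 0 0" --pt "-0.3 0 0 0.05 0 0 0" --pt "-0.3 0 0 0.05 0 0 0" --pt "-0.3 0 0.05 0.02 0 0 0"

```text
t: 16.95
tcp_pos: [0.4556, 0.1131, 0.3156]
eef_rot: [0.643, 0.766, 0.002, 0.002]
force: [0.2, 0.7, -1.2]
width: 0.652
gripper_force: 0.0
```

Request:
arm_command --pt "-0.3 0 0.05 0 0 0 0" --pt "-0.3 0 0.05 0 0 0 0" --pt "-0.3 0 0.05 0 0 0 0" --pt "-0.3 0 0.02 0 0 0 0" --pt "-0.3 0 0 0 0 0 0"

```text
t: 17.58
tcp_pos: [0.4539, 0.2849, 0.312]
eef_rot: [0.64, 0.768, -0.0, 0.0]
force: [0.1, -0.4, 0.3]
width: 0.648
gripper_force: 0.0
```

Run:
```python
from workcell import snapshot
import cv2,numpy as np
from h import *
o=[]
for n,(x,y) in {"scene":(280,190),"top":(245,190)}.items():
    a=snapshot(n)["color"][y:y+80,x:x+80,::-1]; o.append(cv2.resize(a,None,fx=5,fy=5,interpolation=cv2.INTER_CUBIC))
    Q=R.from_euler("z",.18).apply([(0,17,.0),(0,-17,0)])/1000+[.4545,.0643,0]
    for d in(.039,.021): print(n,d,((proj(n,Q+[0,0,.072-d+.094])-[x,y]+.5)*5).round().tolist())
cv2.imwrite("pics/c7.png",np.hstack(o))
```

```text
scene 0.039 [[130.0, 152.0], [173.0, 169.0]]
scene 0.021 [[128.0, 124.0], [172.0, 141.0]]
top 0.039 [[190.0, 338.0], [251.0, 327.0]]
top 0.021 [[188.0, 336.0], [250.0, 324.0]]
```

View pics/c7.png

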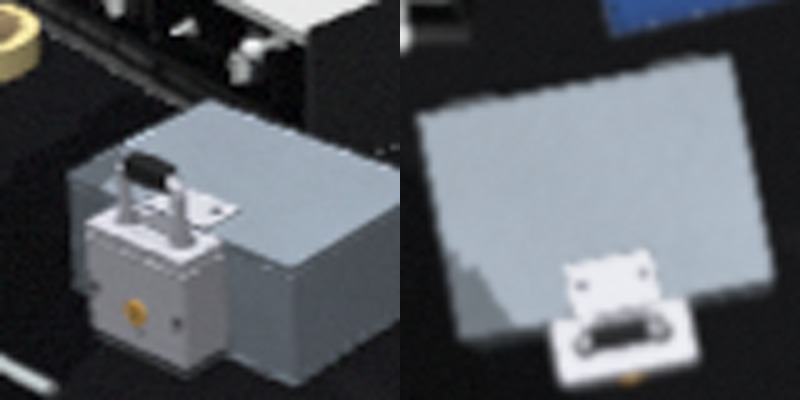

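The lid is shut and the shackle stands upright through the tongue. The sleeve top, at about (130–175, 152–170) in the crop, matches 39 mm deep, so it is held down.

```bash
python3 -c "
from workcell import env
print(env.finish_job())"
```

```text
the job is handed in; nothing more can be done
None
```

The box is locked and the job handed in at about 18 s. The lid is shut, and the shackle clicked at about 12 N and stayed down about 39 mm deep after release; I touched none of the other things on the bench.

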